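Push the spacer train home and swing the keeper shut behind it

TASK

With the fingertips, push the row of four aluminium spacer blocks along the blue rail, together as one train, until the first is fully home against the yellow stop and no gaps are left. Then push the red keeper by its yellow post until it is fully shut across the rail behind the row. Only push: nothing may be lifted or tipped, and the spare block and everything else around the rail stays where it is.

Things in the scene. Friction and masses are not known exactly. Their poses are not given: they have to be found in the camera images.
- rail: Fixed blue channel rail. Own y runs along it to the yellow stop, x across (keeper pivot on the -x side), z up. Origin: on the table, mid-width, 150 mm before the stop face. Channel floor at z = 12 mm, 53 mm wide between walls 5.5 mm thick with tops at z = 22; it runs from y = -172 mm (open end) to y = +150 mm (stop face). Base 76 mm wide; pivot lug, 24 mm high, out to x = -64 mm, y = 3 to 37 mm.
- stop_face (a point): Point on the face of the yellow stop block (76 mm wide, 48 mm high above the table), on the channel's centre line, 20 mm above its floor.
- keeper_pivot (a point): Keeper pivot: rail x = -46, y = +20 mm, 37 mm above the table. The keeper is a red flat bar 12 mm wide, 26 to 36 mm above the table (passes over the walls), reaching 82 mm from the pivot, swinging level. Shut, it lies across the channel, its stop-side edge at rail y = +26 mm, 4 mm behind a row that is fully home (otherwise it hits the last block).
- keeper_post (a point): Middle of the yellow upright post on the keeper (12 mm diameter, from 36 to 66 mm above the table), 60 mm from the pivot; moves with the keeper. Push it sideways here.
- keeper (a joint): Keeper angle, rad, growing anticlockwise seen from above: 0 = beside the channel, pointing from the pivot away from the stop (-y); negative = swung out to the -x side; +1.571 = shut, at its end stop, square across the channel (pointing +x). Starts between -0.6 and 0. Light friction (about 1 N at the post); stays where it is left.
- spacer1: Aluminium spacer block number 1 of the row, counted from the stop end (nearest the stop): 50 mm across the channel (x), 30 mm along it (y), 40 mm high, about 0.15 kg, dark bore on top. Standing on the channel floor, row touching. Origin: centre of its underside; axes parallel to the rail's. Fully home its centre is at rail y = 135 mm.
- spacer2: Aluminium spacer block number 2 of the row, counted from the stop end: 50 mm across the channel (x), 30 mm along it (y), 40 mm high, about 0.15 kg, dark bore on top. Standing on the channel floor, row touching. Origin: centre of its underside; axes parallel to the rail's. Fully home its centre is at rail y = 105 mm.
- spacer3: Aluminium spacer block number 3 of the row, counted from the stop end: 50 mm across the channel (x), 30 mm along it (y), 40 mm high, about 0.15 kg, dark bore on top. Standing on the channel floor, row touching. Origin: centre of its underside; axes parallel to the rail's. Fully home its centre is at rail y = 75 mm.
- spacer4: Aluminium spacer block number 4 of the row, counted from the stop end (last, the one to push): 50 mm across the channel (x), 30 mm along it (y), 40 mm high, about 0.15 kg, dark bore on top. Standing on the channel floor, row touching. Origin: centre of its underside; axes parallel to the rail's. Fully home its centre is at rail y = 45 mm.
- spare: A fifth, identical spacer block standing on the table beyond the rail; not part of the row, leave it. Origin: centre of underside.
- tape: Black tape roll, 64 mm diameter, 19 mm high, lying on the table; bystander. Origin: centre of underside.
- bolt: Clamping bolt standing on its black head, 38 mm diameter, 62 mm high; bystander. Origin: centre of underside.
- battery: Black and yellow battery pack 75 x 100 x 62 mm; bystander on the robot's side of the rail, towards the stop. Origin: centre of underside.
- meter: Black handheld meter 170 x 58 x 30 mm lying on the table; bystander. Origin: centre of underside.
- valve: Brass valve with red hand wheel, 100 mm long, 76 mm high; bystander. Origin: centre of underside.
- wrench: Steel wrench lying on the table; bystander. Origin: on its underside.
Mind the look-alikes: they are no part of the job. Leave any brown look-alike of the spacer4 alone.

How it is judged:
By the outcome, as a careful person would: the job done as asked, in the order asked, and still so for the second after the job is handed in, with the robot touching nothing.
It also fails if it takes over 51 s, if anything falls off the work surface, if the arm or the gripper's body presses on something with over 40 N, if the wrist force passes 120 N, or if a joint passes its speed limit or range.

ROBOT

A 6-joint arm with a two-finger parallel gripper is mounted at the origin on the work surface. World frame = base frame: x ahead of the robot, y to its left, z up, the work surface at z = 0. Lengths are in mm, angles in degrees, forces in N, time in s.
With the tool pointing down it reaches from about 325 to 1000 mm from the base axis. Payload 5.1 kg.
Tool frame: the origin (TCP) lies midway between the tips of the shut fingers; the grasp point (between the pads) lies 19 mm behind it; z points along the fingers, y is the direction in which the jaws open and shut (so a half turn about z gives the same grasp; the last joint's range is limited). The gripper opens to 85 mm and grips with 20 to 120 N. Pads are 22 mm wide; open, the fingers measure 114 mm over their backs; the gripper's body (76 mm by 85 mm) begins 54 mm behind the grasp point. The pads swing forward as they close: fully open they stand 13 mm farther back than shut.
Start: joints at [58.407, 7.093, 94.555, -0, 78.352, -4.733], TCP at [293.698, 579.85, 231.322] pointing down, gripper open.
Joint ranges: [-149.61, 149.61], [-58.7, 133.49], [1.44, 155.28], [-77.14, 257.14], [18.33, 153.61], [-166.67, 166.67]. Speed limits (degrees/s): [147.25, 147.25, 180, 180, 180, 180].

INTERFACE

Orientations are given as a 3x3 rotation matrix whose columns are the frame's x, y, z axes.
In Python, from workcell import manip, eyes, order gives the robot as it stands.
- The arm moves only by the tool drive_tool, never from a script. Its arguments are lists of equal length, an entry for each row: "linear": the shift along the tool's x, y, z in cm, a list of three; "yaw": the turn about the tool's z in rad; "jaw": the opening, from 0 (shut) to 1 (fully open). A call has 1 to 20 rows; each row shifts and turns the commanded pose from where the row before left it, along the tool's axes as they then stand; what a row does not reach is not made up. A row lasts 1/10 s, in which the tool goes at most 50 mm and 8.59 degrees, less where a joint would pass 70% of its speed; a pose out of reach is approached as far as the arm can. A call is refused whole if a number of a shift passes 5 or a number of a turn 0.15, either way. A call with a gripper value outside its range is refused whole. The fingers move at their own pace and stop on an object; "grip_force" is the grip in N (left out, the last holds). Time passes only in rows, so rows that do not move let the fingers close. It gives the time, the measured TCP pose, the force and the opening at its end, in the units of the state.
- manip.read_state(): the state, without advancing time (a new reading comes with each control period).
- eyes.snapshot(name): name is "scene" or "top" or "wrist"; returns (picture, depth): 400x640x3 uint8, blue, green, red; 400x640 float32, mm along the optical axis (not along the pixel's ray), 0 where there is no reading.
- eyes.get_calibration(name): a dict with "fx", "fy", "cx", "cy" (pixels), "rvec" (rotation vector, rad) and "tvec" (3), from world to camera coordinates, as OpenCV has them; the wrist camera has in their place "tool_from_camera" (4x4, takes a point from camera to tool coordinates, whose origin is the TCP and whose axes are the flange's). Camera axes: x right, y down, z forward; pixel columns grow to the right and rows downward; lengths in mm; the calibration is good to about 2 mm. A picture is of the moment at which its call begins: read the wrist's pose just before it. get_calibration takes no time and is no camera call.
- order.sign_off(): hands the job in, once; it reports no verdict.
The state is a dict: "time_s": time; "joint_pos": joint angles; "dq": joint speeds; "joint_efforts": joint torques, N m; "ee_pos": TCP position; "tcp_rot": TCP orientation; "wrist_force": force on the tool from outside, world axes, zero at the start; "torque": the same for the moment, N m; "width": finger opening in mm.
Only numpy, scipy, OpenCV 4.12 (cv2) and the standard library are available. Lean on these libraries where they do the work, as an engineer would, in place of code of your own. Each camera call takes 0.05 s, during which the arm holds its last target.

## Working session

There is one attempt and no reset: what is moved stays moved. The work goes in short steps, Python scripts to look and compute and a tool call to move; the robot and the scene stay as the last step left them, time stands still between calls to the robot, and variables do not carry over. Pictures are saved under pics/ and viewed, and the job is handed in when it is done.

Besides the shell and the picture viewer there is one more tool, called after "Emit:" as name(argument=value, ...) on one line, values as JSON. drive_tool: Moves the arm, as the interface text tells. Its arguments: {"type":"object","properties":{"linear":{"type":"array","items":{"type":"array","items":{"type":"number"}}},"yaw":{"type":"array","items":{"type":"number"}},"jaw":{"type":"array","items":{"type":"number"}},"grip_force":{"type":"number"}},"required":["linear","yaw","jaw"]}

```bash
mkdir -p pics; ls; cat > h.py <<'E'
import numpy as np, cv2
from workcell import manip, eyes, order
def snap(n,f=None):
    p,d=eyes.snapshot(n)
    if f: cv2.imwrite('pics/'+f,p); np.save('pics/'+f+'.npy',d)
    return p,d
def cam(n):
    c=eyes.get_calibration(n)
    K=np.array([[c['fx'],0,c['cx']],[0,c['fy'],c['cy']],[0,0,1]])
    R,_=cv2.Rodrigues(np.array(c['rvec'],float)); return K,R,np.array(c['tvec'],float).reshape(3)
def ray(n,uv,z):
    K,R,t=cam(n); uv=np.atleast_2d(uv).astype(float)
    d=(R.T@np.linalg.inv(K)@np.c_[uv,np.ones(len(uv))].T).T
    o=-R.T@t
    return o+d*((z-o[2])/d[:,2])[:,None]
def proj(n,P):
    K,R,t=cam(n); q=(K@(R@np.atleast_2d(P).T+t[:,None])).T
    return q[:,:2]/q[:,2:]
def pts(n,d):
    K,R,t=cam(n); v,u=np.mgrid[:d.shape[0],:d.shape[1]]
    x=np.stack([(u-K[0,2])/K[0,0]*d,(v-K[1,2])/K[1,1]*d,d],-1)
    P=(x-t)@R; P[d<=0]=np.nan
    return P
E
python3 - <<'E'
from h import *
np.set_printoptions(precision=2,suppress=True)
snap('top','top0.png');snap('scene','scene0.png')
s=manip.read_state()
for k,v in s.items(): print(k,np.array(v))
for n in('top','scene'):
    K,R,t=cam(n);print(n,-R.T@t,K[0,0],R)
E
```

```text
pics
time_s 0.1
joint_pos [58.41  7.13 94.63 -0.   78.35 -4.73]
dq [ 0.11 -0.08 -0.18  0.05 -0.09 -0.08]
joint_efforts [  0.   -42.49 -36.67  -0.     0.     0.  ]
ee_pos [293.41 579.38 230.16]
tcp_rot [[-0.89  0.45 -0.  ]
 [ 0.45  0.89 -0.  ]
 [ 0.   -0.   -1.  ]]
wrist_force [ 0.41  0.52 -1.27]
torque [-0.    0.04  0.02]
width 85.19683698990802
top [ 369.13    3.04 1121.12] 427.89463504279166 [[-0.03 -1.   -0.01]
 [-0.99  0.03 -0.15]
 [ 0.15  0.01 -0.99]]
scene [1199.23 -663.48  836.24] 438.58602154285745 [[ 0.69  0.72  0.02]
 [ 0.47 -0.43 -0.77]
 [-0.55  0.54 -0.64]]
```

View pics/top0.png

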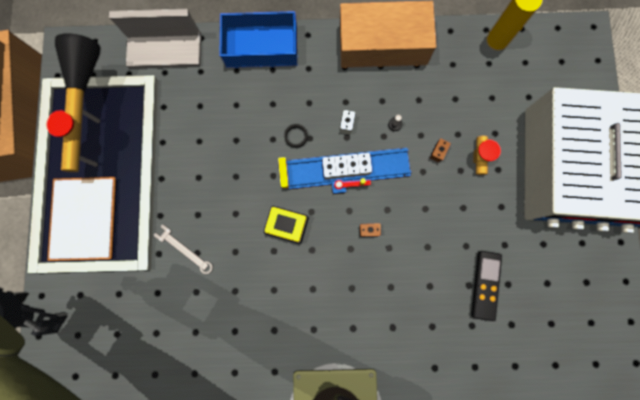

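View pics/scene0.png

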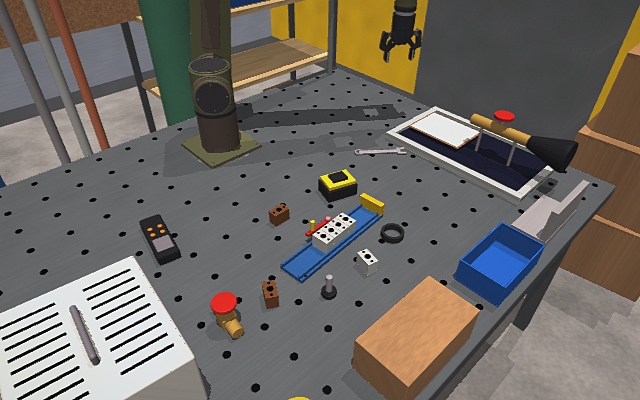

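The top view shows the rail from (280,170) at its yellow stop to (410,163). The four spacers are at about (348,165) and the keeper pivot at (339,186), with its post at (363,181). The spare is at (347,120) and the brown look-alikes are at (441,150) and (370,230). Next I'll measure these.

```bash
python3 - <<'E'
from h import *
np.set_printoptions(precision=1,suppress=True)
p=cv2.imread('pics/top0.png'); d=np.load('pics/top0.png.npy')
P=pts('top',d)
hsv=cv2.cvtColor(p,cv2.COLOR_BGR2HSV)
roi=np.zeros(d.shape,bool); roi[140:200,270:420]=1
h,s,v=hsv[...,0],hsv[...,1],hsv[...,2]
blue=roi&(h>95)&(h<130)&(s>120)
yel=roi&(h>22)&(h<35)&(s>150)&(v>100)
red=roi&((h<8)|(h>172))&(s>150)
white=roi&(s<60)&(v>130)
for n,m in dict(blue=blue,yel=yel,red=red,white=white).items():
    q=P[m]; print(n,m.sum(),np.nanmedian(q,0),np.nanpercentile(q,[2,98],axis=0).ravel())
# stop: largest yellow comp on top z=48
nl,lab,st,ce=cv2.connectedComponentsWithStats(yel.astype(np.uint8))
for i in range(1,nl): print('yel',st[i],ce[i])
def rect(m,z):
    c=max(cv2.findContours(m.astype(np.uint8),cv2.RETR_EXTERNAL,cv2.CHAIN_APPROX_NONE)[0],key=cv2.contourArea)
    w=ray('top',c[:,0,:],z)[:,:2].astype(np.float32)
    r=cv2.minAreaRect(w); return r,cv2.boxPoints(r)
for n,m,z in(('stop',yel,48),('row',cv2.morphologyEx(white.astype(np.uint8),cv2.MORPH_CLOSE,np.ones((5,5))),52)):
    print(n,*rect(m,z))
print('rail',*rect((blue|yel)|white,22))
nl,lab,st,ce=cv2.connectedComponentsWithStats(red.astype(np.uint8))
for i in range(1,nl): print('red',st[i],ce[i],ray('top',ce[i],36))
crop=cv2.resize(p[100:240,240:440],None,fx=4,fy=4,interpolation=cv2.INTER_CUBIC);cv2.imwrite('pics/top0z.png',crop)
s0=cv2.imread('pics/scene0.png');cv2.imwrite('pics/scene0z.png',cv2.resize(s0[160:310,230:430],None,fx=4,fy=4,interpolation=cv2.INTER_CUBIC))
E
```

```text
blue 2301 [605.6 -46.8  12. ] [ 551.7 -206.4    5.4  653.6  103.9   24.3]
yel 238 [593.4 118.2  47.4] [559.2 -84.1  31.5 633.5 128.4  65.6]
red 113 [562.3 -60.6  35.2] [ 553.9 -108.    -0.9  569.7  -26.    40.1]
white 926 [608.1 -43.8  51.1] [ 579.7 -104.2   10.5  643.    13.2   55.2]
yel [278 157  10  31 221] [282.8 172.2]
yel [361 179   4   5  17] [362.4 181.1]
stop ((595.8331298828125, 118.87037658691406), (79.3796615600586, 18.488996505737305), 4.516533374786377) [[555.5 125. ]
 [557.  106.5]
 [636.1 112.8]
 [634.7 131.2]]
row ((601.3077392578125, -45.826786041259766), (69.02326965332031, 121.96273040771484), 4.686824321746826) [[ 561.9   12.1]
 [ 571.9 -109.4]
 [ 640.7 -103.8]
 [ 630.7   17.8]]
rail ((596.3924560546875, -39.69384765625), (106.76101684570312, 342.88836669921875), 2.758833885192871) [[ 534.8  129. ]
 [ 551.3 -213.5]
 [ 658.  -208.4]
 [ 641.5  134.1]]
red [364 181   7   5  25] [367.5 183. ] [[563.7 -97.8  36. ]]
red [342 182  19   5  85] [351.  184.1] [[562.  -55.3  36. ]]
red [337 188   3   1   3] [338. 188.] [[552.7 -21.6  36. ]]
```

View pics/top0z.png

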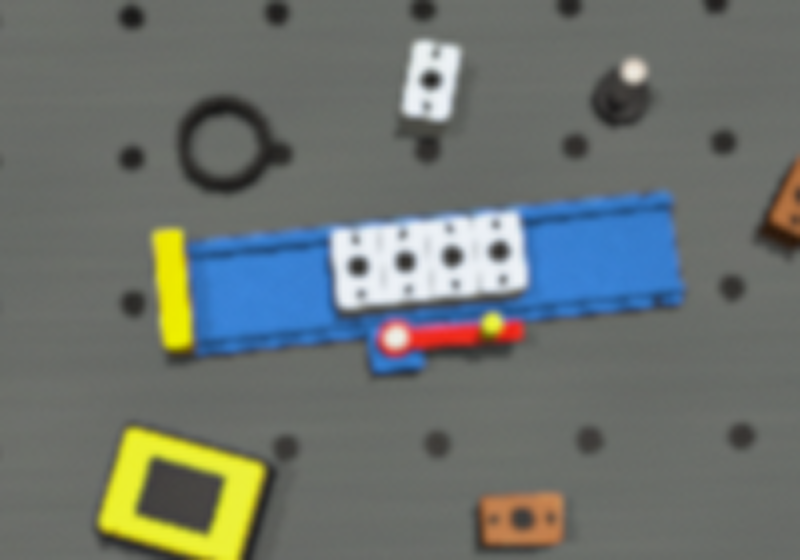

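View pics/scene0z.png

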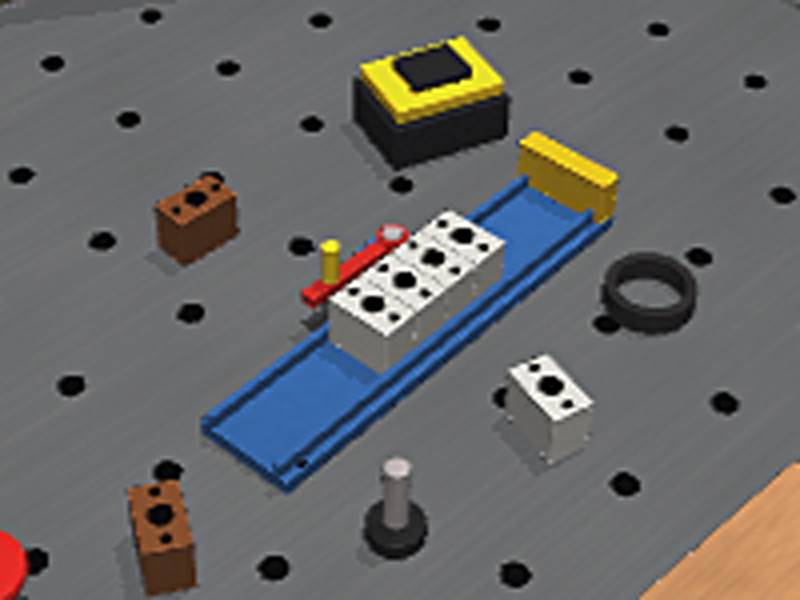

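```bash
python3 - <<'E'
from h import *
np.set_printoptions(precision=1,suppress=True)
p=cv2.imread('pics/top0.png'); d=np.load('pics/top0.png.npy')
P=pts('top',d); g=cv2.cvtColor(p,cv2.COLOR_BGR2HSV)
roi=np.zeros(d.shape,bool); roi[140:200,270:420]=1
m=roi&(P[...,2]>45)&(P[...,2]<58)&(g[...,1]<110)
m=cv2.morphologyEx(m.astype(np.uint8),cv2.MORPH_OPEN,np.ones((3,3)))
c=max(cv2.findContours(m,cv2.RETR_EXTERNAL,cv2.CHAIN_APPROX_NONE)[0],key=cv2.contourArea)
r=cv2.minAreaRect(ray('top',c[:,0,:],52)[:,:2].astype(np.float32)); print('row',r,cv2.boxPoints(r))
# rail blue, long axis edges: floor/walls fit in world
b=roi&(g[...,0]>95)&(g[...,0]<130)&(g[...,1]>120)
b=b.astype(np.uint8)
# open-end half: outer edges of walls
w=[];
for u in range(375,408):
    rr=np.where(b[140:200,u])[0]+140
    w.append((u,rr.min(),rr.max()))
w=np.array(w)
for z,k in((22,1),(22,2)):
    q=ray('top',w[:,[0,k]],z)[:,:2]; f=np.polyfit(q[:,1],q[:,0],1); print('edge',k,'slope deg',np.degrees(np.arctan(f[0])),'x at y=-150',np.polyval(f,-150))
yel=(g[...,0]>22)&(g[...,0]<35)&(g[...,1]>150)&(g[...,2]>100)&roi
ys=yel.copy(); ys[:,:300]=0
v,u=np.where(ys); print('post',u.mean(),v.mean(),ray('top',(u.mean(),v.mean()),66),P[ys][:,2])
# scene measurements
p=cv2.imread('pics/scene0.png'); g=cv2.cvtColor(p,cv2.COLOR_BGR2HSV); d=np.load('pics/scene0.png.npy');Ps=pts('scene',d)
ys=(g[...,0]>20)&(g[...,0]<36)&(g[...,1]>150)&(g[...,2]>80); z=np.zeros_like(ys); z[205:240,300:322]=1; ys&=z
v,u=np.where(ys); print('scene post',u.mean(),v.min(),v.max(),ray('scene',(u.mean(),v.mean()),51))
z=np.zeros_like(ys);z[190:220,350:400]=1
ys=(g[...,0]>20)&(g[...,0]<36)&(g[...,1]>150)&z
q=Ps[ys];print('stop scene',len(q),np.nanpercentile(q,[2,50,98],axis=0))
# check: project stop face point & origin
a=np.radians(4.6);ex=np.array([np.cos(a),np.sin(a),0]);ey=np.array([-np.sin(a),np.cos(a),0])
O=np.array([608.5,-39.8,0])
for n in('top','scene'):
    im=cv2.imread(f'pics/{n}0.png')
    L=[]
    for x in(-38,-32,-26.5,26.5,32,38):
        zz=22 if abs(x)<38 else 12
        for y in(-172,150): L.append(O+x*ex+y*ey+[0,0,zz])
    L+= [O+s*38*ex+150*ey+[0,0,48] for s in(-1,1)]+[O-46*ex+20*ey+[0,0,37]]
    x0,y0=(240,100) if n=='top' else (230,160)
    big=cv2.resize(im[y0:y0+150,x0:x0+200],None,fx=4,fy=4,interpolation=cv2.INTER_CUBIC)
    for q in proj(n,np.array(L)):
        cv2.drawMarker(big,tuple(int(t) for t in (q-[x0,y0]+.5)*4),(0,255,0),0,12,1)
    cv2.imwrite(f'pics/{n}0m.png',big)
E
```

```text
row ((609.089111328125, -44.40853500366211), (50.86848068237305, 120.37933349609375), 4.204161167144775) [[ 579.3   13.8]
 [ 588.1 -106.3]
 [ 638.9 -102.6]
 [ 630.    17.5]]
edge 1 slope deg -3.885529651168214 x at y=-150 652.9980982726797
edge 2 slope deg -5.06465810095948 x at y=-150 579.0133974726451
post 362.4117647058824 181.11764705882354 [[563.4 -82.5  66. ]] [64.  69.  66.2 67.3 65.1 64.2 66.1 60.9 65.3 65.2 66.9 63.2 65.4 60.6
 59.4 64.  60.9]
scene post 312.2368421052632 220 230 [[565.3 -81.5  51. ]]
stop scene 303 [[565.1 105.6  15.8]
 [603.9 111.9  40.4]
 [637.9 129.   51.2]]
```

View pics/top0m.png

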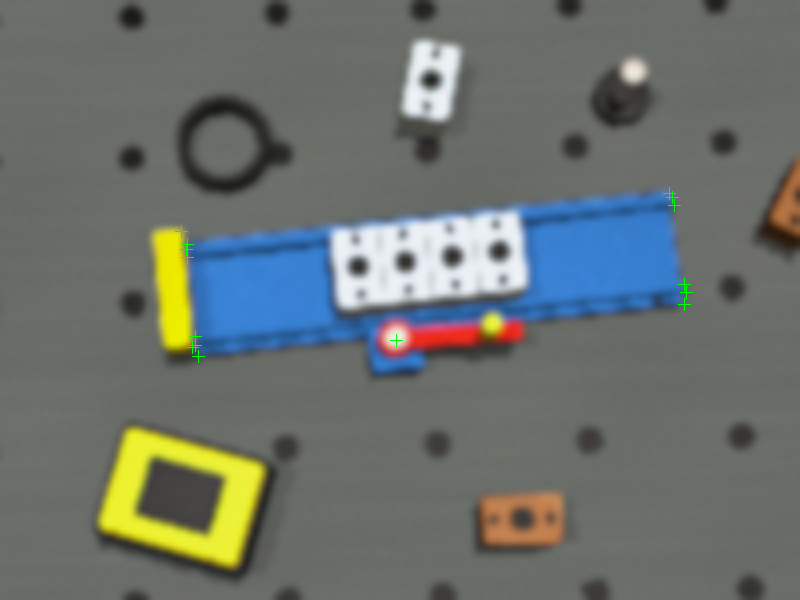

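View pics/scene0m.png

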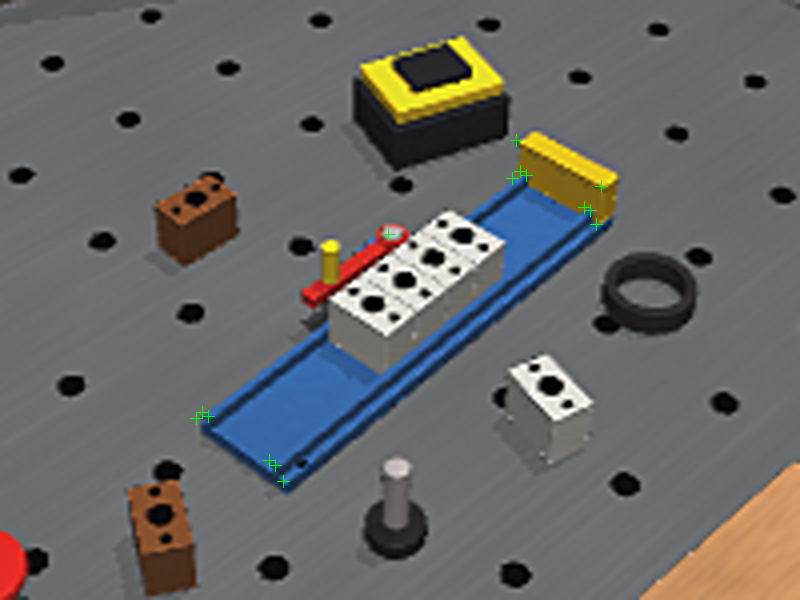

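Two views agree on these values:
- **Rail:** angle about 4.5°, origin about (608.7, -41).
- **Row:** 50.9 x 120.4 mm as measured, against a true 50 x 120, with its back face near rail y = -64.
- **Keeper:** angle about 0.

I'll work out the first transit from these.

```bash
cat >> h.py <<'E'
A=np.radians(4.5); EX=np.array([np.cos(A),np.sin(A),0]); EY=np.array([-np.sin(A),np.cos(A),0]); O=np.array([608.7,-41.,0])
def R2W(x,y,z): return O+x*EX+y*EY+np.array([0,0,z])
def W2R(p): d=np.asarray(p)-O; return np.array([d@EX,d@EY,d[2]])
def goto(target,ang=None):
    s=manip.read_state(); p=np.array(s['ee_pos']); T=np.array(s['tcp_rot'])
    print('tool shift cm',np.round(T.T@(np.asarray(target)-p)/10,2),'rail now',np.round(W2R(p),1))
    a=np.degrees(np.arctan2(T[1,0],T[0,0]));print('tool x ang',round(a,2), 'yaw rad to rail+y', round(-np.radians(94.5-a),4))
E
python3 -c "
from h import *
goto(R2W(0,-100,190))"
```

```text
tool shift cm [-61.36 -49.63   4.1 ] rail now [-265.6  643.2  230.2]
tool x ang 153.14 yaw rad to rail+y 1.0235
```

Emit:
drive_tool(linear=[[-3.84,-3.1,0.25],[-3.84,-3.1,0.25],[-3.84,-3.1,0.25],[-3.84,-3.1,0.25],[-3.84,-3.1,0.25],[-3.84,-3.1,0.25],[-3.84,-3.1,0.25],[-3.84,-3.1,0.25],[-3.84,-3.1,0.25],[-3.84,-3.1,0.25],[-3.84,-3.1,0.25],[-3.84,-3.1,0.25],[-3.84,-3.1,0.25],[-3.84,-3.1,0.25],[-3.84,-3.1,0.25],[-3.84,-3.1,0.25]], yaw=[0,0,0,0,0,0,0,0,0,0,0,0,0,0,0,0], jaw=[0,0,0,0,0,0,0,0,0,0,0,0,0,0,0,0])

```text
time_s: 1.7
ee_pos: [617.9, -142.2, 190.7]
tcp_rot: [[-0.892, 0.452, -0.001], [0.452, 0.892, 0.0], [0.001, 0.0, -1.0]]
wrist_force: [0.4, 0.1, 0.9]
width: -0.3
```

Emit:
drive_tool(linear=[[0,0,0],[0,0,0],[0,0,0],[0,0,0],[0,0,0],[0,0,0],[0,0,0],[0,0,0],[0,0,0],[0,0,0]], yaw=[0.128,0.128,0.128,0.128,0.128,0.128,0.128,0.128,0,0], jaw=[0,0,0,0,0,0,0,0,0,0])

```text
time_s: 2.7
ee_pos: [617.5, -140.2, 190.9]
tcp_rot: [[-0.081, 0.997, -0.001], [0.997, 0.081, 0.0], [0.0, -0.001, -1.0]]
wrist_force: [-1.0, -0.0, 0.5]
width: 0.1
```

```bash
python3 - <<'E'
from h import *
goto(R2W(0,-100,27))
s=manip.read_state(); np.savez('pics/w1s.npz',p=s['ee_pos'],T=s['tcp_rot'])
snap('wrist','w1.png'); snap('top','top1.png')
print(s['joint_pos'],s['width']); print(eyes.get_calibration('wrist'))
t=cv2.imread('pics/top1.png');cv2.imwrite('pics/top1z.png',cv2.resize(t[100:240,240:440],None,fx=4,fy=4,interpolation=cv2.INTER_CUBIC))
E
```

```text
tool shift cm [-0.05 -0.08 16.39] rail now [  1.  -99.5 190.9]
tool x ang 94.62 yaw rad to rail+y 0.0021
[-1.76447569e+01  6.62442155e+00  9.90265463e+01  1.22216032e-03
  7.43943244e+01 -2.22639661e+01] 0.1020292503313279
{'fx': 354.73657873408985, 'fy': 354.73657873408985, 'cx': 322.1377026123491, 'cy': 199.29149663603664, 'tool_from_camera': array([[-1.43175422e-04, -9.60067142e-01, -2.79769659e-01,
         7.07389562e+01],
       [ 9.99999986e-01, -1.11974628e-04, -1.27505815e-04,
         7.22937840e-01],
       [ 9.10870403e-05, -2.79769673e-01,  9.60067144e-01,
        -1.42968263e+02],
       [ 0.00000000e+00,  0.00000000e+00,  0.00000000e+00,
         1.00000000e+00]])}
```

View pics/w1.png

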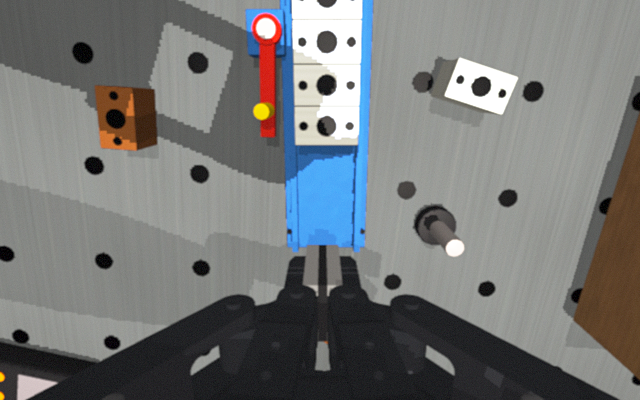

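View pics/top1z.png

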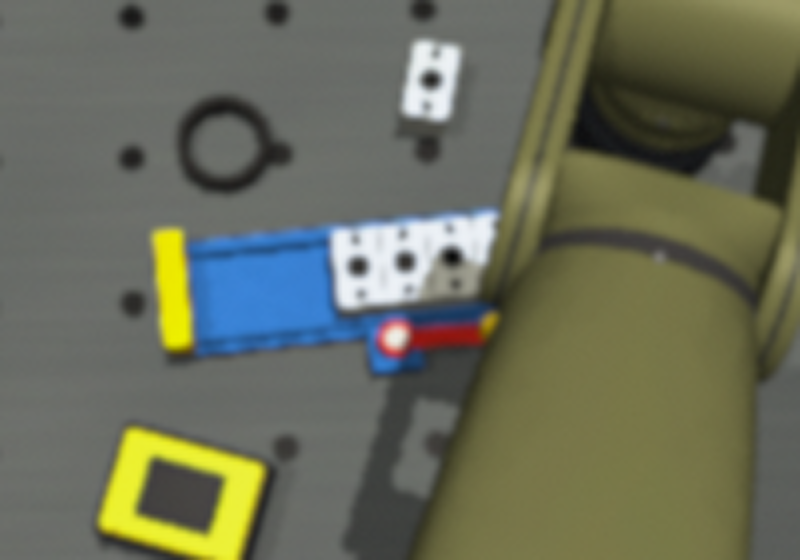

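The wrist view looks along the rail towards the stop. The rear top edge of the last block is at about row 134 (columns 295–360), the pivot is at (266,29), the post top at (262,111) and the bolt at (440,235). Turning these into rail coordinates:

```bash
cat >> h.py <<'E'
def wray(uv,z,p,T):
    c=eyes.get_calibration('wrist'); M=np.array(c['tool_from_camera'])
    uv=np.atleast_2d(uv).astype(float)
    dc=np.c_[(uv[:,0]-c['cx'])/c['fx'],(uv[:,1]-c['cy'])/c['fy'],np.ones(len(uv))]
    D=(T@M[:3,:3]@dc.T).T; o=T@M[:3,3]+p
    return o+D*((z-o[2])/D[:,2])[:,None]
E
python3 - <<'E'
from h import *
np.set_printoptions(precision=1,suppress=True)
f=np.load('pics/w1s.npz');p,T=f['p'],f['T']
im=cv2.imread('pics/w1.png');g=cv2.cvtColor(im,cv2.COLOR_BGR2HSV);h,s,v=g[...,0],g[...,1],g[...,2]
def w(n,uv,z): 
    for q in wray(uv,z,p,T): print(n,q,'rail',W2R(q))
y=(h>20)&(h<35)&(s>150);y[:,:240]=0;y[:,285:]=0;y[130:]=0
vv,uu=np.where(y);print('post px',uu.min(),uu.max(),vv.min(),vv.max())
# post top disc
c=max(cv2.findContours(y.astype(np.uint8),0,1)[0],key=cv2.contourArea);(cx,cy),r=cv2.minEnclosingCircle(c);print(cx,cy,r)
w('post',(cx,cy),66); w('pivot',(266,29),37)
b=(h>95)&(h<125)&(s>120)
cols=[]
for r in range(160,240,10):
    q=np.where(b[r,240:420])[0]+240; cols.append((q.min(),q.max(),r)); 
cols=np.array(cols);L=wray(cols[:,[0,2]],22,p,T);Rr=wray(cols[:,[1,2]],22,p,T)
for a in(L,Rr):
    k=np.polyfit(a[:,1],a[:,0],1);print('edge ang',-np.degrees(np.arctan(k[0])),'railx',[W2R(q)[0] for q in a][::3])
q=np.where(b[:,325])[0];print('blue col325',q.min(),q.max()); w('open end',(325,q.max()),12)
for u in(305,340,350):print(u,[tuple(im[r,u]) for r in range(128,150,2)])
cv2.imwrite('pics/w1z.png',cv2.resize(im[0:160,230:400],None,fx=4,fy=4,interpolation=cv2.INTER_CUBIC)[:600])
w('rear top edge',[(305,134),(350,134)],52);w('rear bottom edge',[(305,146),(350,146)],12)
E
```

```text
post px 253 273 103 119
263.0 110.5 10.111974716186523
post [570.  -83.3  66. ] rail [-41.9 -39.1  66. ]
pivot [565.6 -24.   37. ] rail [-41.6  20.3  37. ]
edge ang 6.6675783445972705 railx [np.float64(-31.449886500113863), np.float64(-31.292778570692818), np.float64(-31.12780263145422)]
edge ang 2.3986544114514405 railx [np.float64(41.27987106739505), np.float64(40.48795773210769), np.float64(40.58757722687641)]
blue col325 146 245
open end [ 626.4 -209.4   12. ] rail [   4.5 -169.2   12. ]
305 [(np.uint8(32), np.uint8(33), np.uint8(35)), (np.uint8(156), np.uint8(169), np.uint8(171)), (np.uint8(199), np.uint8(218), np.uint8(222)), (np.uint8(200), np.uint8(218), np.uint8(220)), (np.uint8(194), np.uint8(213), np.uint8(218)), (np.uint8(201), np.uint8(218), np.uint8(221)), (np.uint8(207), np.uint8(221), np.uint8(225)), (np.uint8(200), np.uint8(218), np.uint8(221)), (np.uint8(178), np.uint8(189), np.uint8(193)), (np.uint8(124), np.uint8(77), np.uint8(42)), (np.uint8(128), np.uint8(77), np.uint8(38))]
340 [(np.uint8(255), np.uint8(255), np.uint8(255)), (np.uint8(255), np.uint8(255), np.ui
[... 492 characters left out ...]
), np.uint8(252), np.uint8(249)), (np.uint8(255), np.uint8(255), np.uint8(255)), (np.uint8(255), np.uint8(255), np.uint8(255)), (np.uint8(255), np.uint8(255), np.uint8(255)), (np.uint8(219), np.uint8(225), np.uint8(225)), (np.uint8(204), np.uint8(220), np.uint8(221)), (np.uint8(204), np.uint8(222), np.uint8(224)), (np.uint8(180), np.uint8(194), np.uint8(197)), (np.uint8(118), np.uint8(73), np.uint8(34)), (np.uint8(125), np.uint8(77), np.uint8(35))]
rear top edge [601.3 -99.3  52. ] rail [-12.  -57.5  52. ]
rear top edge [636.5 -96.4  52. ] rail [ 23.3 -57.4  52. ]
rear bottom edge [ 600.4 -114.2   12. ] rail [-14.1 -72.3  12. ]
rear bottom edge [ 641.  -110.9   12. ] rail [ 26.7 -72.2  12. ]
```

View pics/w1z.png

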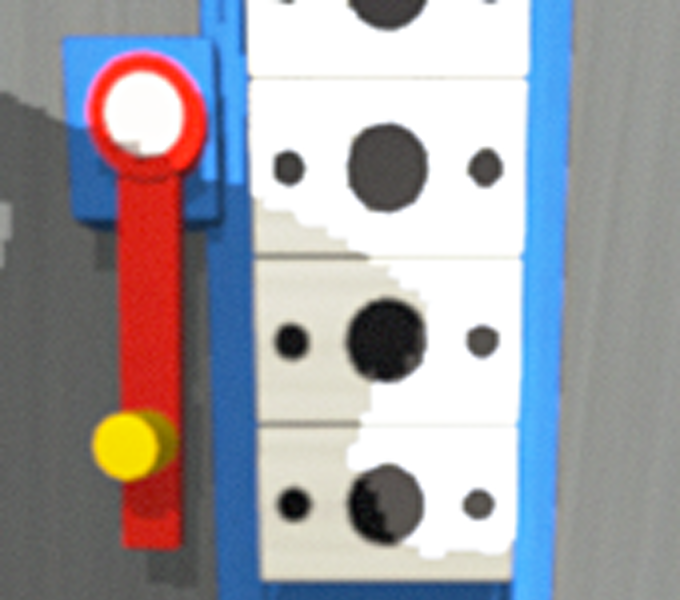

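The rear top edge is really at row 145, because the rear face is hidden from this camera, so the back face is at about rail y = -66. The wrist camera puts the rail about 4 mm further in +x than the top camera does. I'll take the midpoint, then descend behind the row and touch it gently.

Emit:
drive_tool(linear=[[0,0.15,4],[0,0,4],[0,0,4],[0,0,3],[0,0,1.3],[0,0,0]], yaw=[0,0,0,0,0,0], jaw=[0,0,0,0,0,0])

```text
time_s: 3.4
ee_pos: [617.6, -139.6, 26.0]
tcp_rot: [[-0.079, 0.997, -0.004], [0.997, 0.079, 0.001], [0.002, -0.004, -1.0]]
wrist_force: [-0.2, 0.7, 0.1]
width: 0.2
```

Emit:
drive_tool(linear=[[0.5,0,0],[0.5,0,0],[0.5,0,0],[0.4,0,0],[0.4,0,0],[0.4,0,0],[0.4,0,0],[0,0,0]], yaw=[0,0,0,0,0,0,0,0], jaw=[0,0,0,0,0,0,0,0])

```text
time_s: 4.2
ee_pos: [617.4, -109.4, 29.1]
tcp_rot: [[-0.078, 0.997, 0.001], [0.997, 0.078, -0.001], [-0.001, 0.001, -1.0]]
wrist_force: [0.2, -3.3, 2.6]
width: -0.1
```

```bash
python3 - <<'E'
from h import *
goto(R2W(0,19,27))
snap('scene','s2.png'); snap('wrist','w2.png')
t=cv2.imread('pics/s2.png');cv2.imwrite('pics/s2z.png',cv2.resize(t[160:310,230:430],None,fx=4,fy=4,interpolation=cv2.INTER_CUBIC))
E
```

```text
tool shift cm [ 8.78 -0.33  0.2 ] rail now [  3.3 -68.8  29.1]
tool x ang 94.48 yaw rad to rail+y -0.0003
```

View pics/s2z.png

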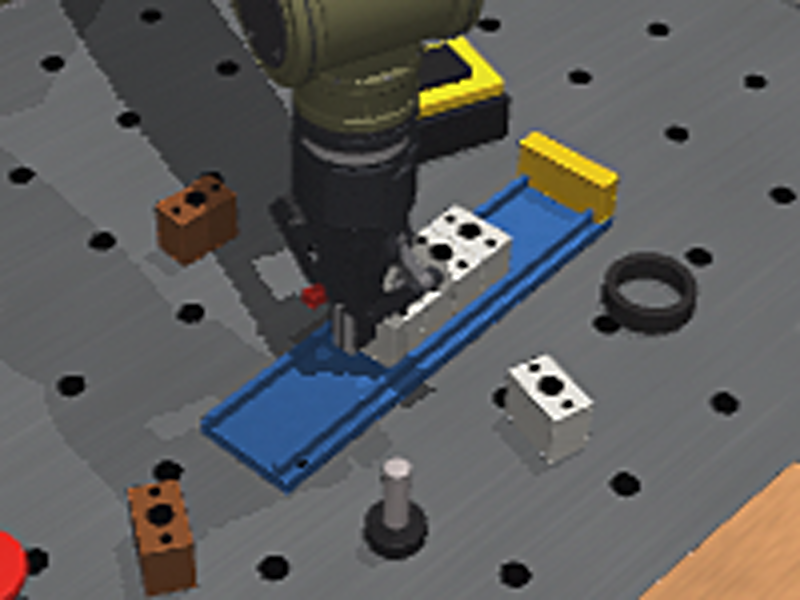

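View pics/w2.png

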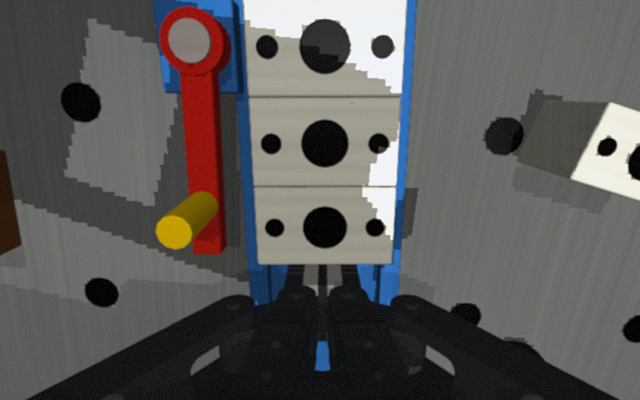

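The fingers are touching: row force is about 3 N and block 1 has moved a few mm. Before pushing past the post I'll use the wrist depth image to check how far, and how low, the gripper linkage sticks out sideways.

```bash
python3 - <<'E'
from h import *
np.set_printoptions(precision=0,suppress=True)
d=np.load('pics/w2.png.npy');im=cv2.imread('pics/w2.png')
c=eyes.get_calibration('wrist');M=np.array(c['tool_from_camera'])
v,u=np.mgrid[:400,:640]
X=np.stack([(u-c['cx'])/c['fx']*d,(v-c['cy'])/c['fy']*d,d],-1)@M[:3,:3].T+M[:3,3]
k=(d>0)&(im.max(-1)<70)&(X[...,2]<5)&(v>255)
Q=X[k]
for zl in range(-110,10,10):
    q=Q[(Q[:,2]>=zl)&(Q[:,2]<zl+10)]
    if len(q)>5: print('height above tip',-zl-10,'n',len(q),'x',np.percentile(q[:,0],[1,99]),'y',np.percentile(q[:,1],[1,99]))
for px in((237,300),(408,300),(160,330),(290,290),(175,232),(175,215)): print(px,X[px[1],px[0]])
E
```

```text
height above tip 90 n 141 x [17. 18.] y [-17.  19.]
height above tip 80 n 9266 x [ 8. 17.] y [-57.  58.]
height above tip 70 n 12363 x [-1. 17.] y [-52.  54.]
height above tip 60 n 6842 x [-9. 17.] y [-45.  46.]
height above tip 50 n 8219 x [-9. 13.] y [-37.  38.]
height above tip 40 n 2625 x [-9. 13.] y [-30.  31.]
height above tip 30 n 758 x [-11.  12.] y [-12.  13.]
height above tip 20 n 543 x [ 6. 11.] y [-13.  14.]
height above tip 10 n 193 x [6. 7.] y [-13.  14.]
(237, 300) [ 12. -25. -50.]
(408, 300) [ 12.  26. -49.]
(160, 330) [ 12. -42. -63.]
(290, 290) [ 13.  -9. -46.]
(175, 232) [ 29. -47. -36.]
(175, 215) [ 34. -46. -36.]
```

The linkage clears the post by about 17 mm. Pushing on.

Emit:
drive_tool(linear=[[0.3,0,0],[0.5,0,0],[0.6,0,0],[0.6,0,0],[0.6,0,0],[0.6,0,0],[0.6,0,0],[0.6,0,0],[0.6,0,0],[0.6,0,0],[0.6,0,0],[0.6,0,0],[0.5,0,0],[0.3,0,0],[0.2,0,0],[0,0,0]], yaw=[0,0,0,0,0,0,0,0,0,0,0,0,0,0,0,0], jaw=[0,0,0,0,0,0,0,0,0,0,0,0,0,0,0,0])

```text
time_s: 5.9
ee_pos: [611.1, -31.9, 28.8]
tcp_rot: [[-0.078, 0.997, 0.001], [0.997, 0.078, -0.001], [-0.001, 0.001, -1.0]]
wrist_force: [0.0, -4.0, 3.4]
width: -0.2
```

```bash
python3 - <<'E'
from h import *
goto(R2W(0,19,27))
snap('scene','s3.png'); snap('top','t3.png')
t=cv2.imread('pics/s3.png');cv2.imwrite('pics/s3z.png',cv2.resize(t[160:310,230:430],None,fx=4,fy=4,interpolation=cv2.INTER_CUBIC))
E
```

```text
tool shift cm [ 1.01 -0.32  0.18] rail now [ 3.2  8.9 28.8]
tool x ang 94.47 yaw rad to rail+y -0.0005
```

View pics/s3z.png

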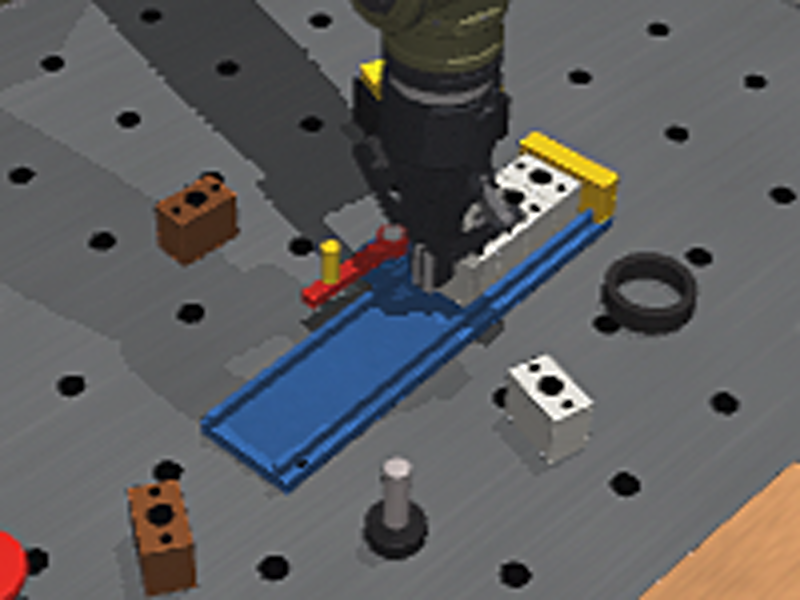

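The row is about 10 mm short of the stop and the keeper hasn't moved. I'll cover the last part in small steps, watching the force.

Emit:
drive_tool(linear=[[0.2,0,0],[0.2,0,0],[0.2,0,0],[0.15,0,0],[0.1,0,0],[0,0,0]], yaw=[0,0,0,0,0,0], jaw=[0,0,0,0,0,0])

```text
time_s: 6.6
ee_pos: [610.5, -23.6, 28.8]
tcp_rot: [[-0.078, 0.997, 0.001], [0.997, 0.078, -0.001], [-0.001, 0.001, -1.0]]
wrist_force: [0.4, -5.5, 4.0]
width: 0.0
```

Emit:
drive_tool(linear=[[0.1,0,0],[0.1,0,0],[0,0,0]], yaw=[0,0,0], jaw=[0,0,0])

```text
time_s: 6.9
ee_pos: [610.4, -21.7, 28.8]
tcp_rot: [[-0.078, 0.997, 0.001], [0.997, 0.078, -0.001], [-0.001, 0.001, -1.0]]
wrist_force: [-1.1, -5.6, 4.2]
width: -0.1
```

Emit:
drive_tool(linear=[[0.1,0,0],[0,0,0]], yaw=[0,0], jaw=[0,0])

```text
time_s: 7.1
ee_pos: [610.3, -21.1, 28.8]
tcp_rot: [[-0.078, 0.997, 0.001], [0.997, 0.078, -0.002], [-0.002, 0.001, -1.0]]
wrist_force: [0.8, -7.4, 4.7]
width: 0.1
```

Emit:
drive_tool(linear=[[0.1,0,0],[0,0,0]], yaw=[0,0], jaw=[0,0])

```text
time_s: 7.3
ee_pos: [610.3, -21.1, 28.9]
tcp_rot: [[-0.078, 0.997, 0.001], [0.997, 0.078, -0.004], [-0.004, 0.001, -1.0]]
wrist_force: [1.4, -10.4, 3.3]
width: 0.3
```

Emit:
drive_tool(linear=[[0.1,0,0],[0,0,0]], yaw=[0,0], jaw=[0,0])

```text
time_s: 7.5
ee_pos: [610.4, -21.0, 28.9]
tcp_rot: [[-0.079, 0.997, 0.002], [0.997, 0.079, -0.005], [-0.006, 0.001, -1.0]]
wrist_force: [0.8, -13.7, 2.2]
width: 0.2
```

The row has stopped: TCP rail y is about 19.8, plus the 11 mm half-finger gives 30.8, against 30 expected when home. The force is rising without any movement. I'll press a touch more, then back off and raise.

Emit:
drive_tool(linear=[[0.15,0,0],[0.1,0,0],[0,0,0]], yaw=[0,0,0], jaw=[0,0,0])

```text
time_s: 7.8
ee_pos: [610.8, -20.9, 29.0]
tcp_rot: [[-0.079, 0.997, 0.003], [0.997, 0.079, -0.01], [-0.01, 0.002, -1.0]]
wrist_force: [3.1, -22.2, 2.0]
width: -0.3
```

Emit:
drive_tool(linear=[[-0.3,0,0],[-0.5,0,0],[-1,0,0],[-2,0,0],[-3,0,-2],[-3,0,-4],[0,0,-4.5],[0,0,-4.5],[0,0,0]], yaw=[0,0,0,0,0,0,0,0,0], jaw=[0,0,0,0,0,0,0,0,0])

```text
time_s: 8.7
ee_pos: [621.0, -114.1, 186.6]
tcp_rot: [[-0.078, 0.997, 0.013], [0.997, 0.078, -0.002], [-0.003, 0.012, -1.0]]
wrist_force: [0.5, 0.1, 1.2]
width: -0.0
```

```bash
python3 - <<'E'
from h import *
goto(R2W(-62,-39,180))
s=manip.read_state(); np.savez('pics/w4s.npz',p=s['ee_pos'],T=s['tcp_rot'])
snap('wrist','w4.png'); snap('scene','s4.png'); snap('top','t4.png')
for f in 's4','t4':
  t=cv2.imread(f'pics/{f}.png');x0,y0=(230,160) if f=='s4' else (240,100)
  cv2.imwrite(f'pics/{f}z.png',cv2.resize(t[y0:y0+150,x0:x0+200],None,fx=4,fy=4,interpolation=cv2.INTER_CUBIC))
E
```

```text
tool shift cm [ 3.49 -6.86  0.57] rail now [  6.5 -73.9 186.6]
tool x ang 94.46 yaw rad to rail+y -0.0007
```

View pics/w4.png

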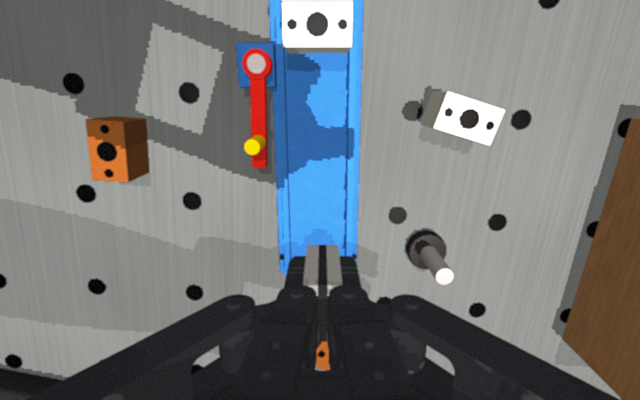

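View pics/s4z.png

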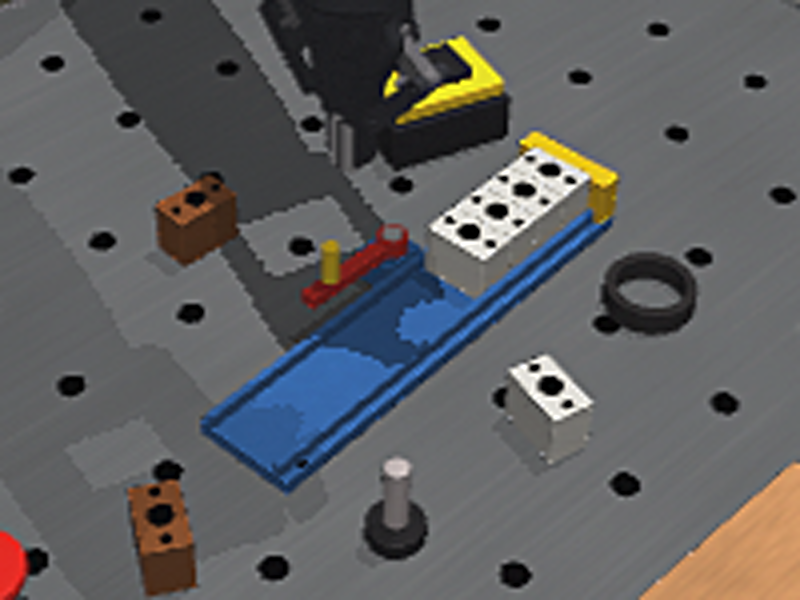

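View pics/t4z.png

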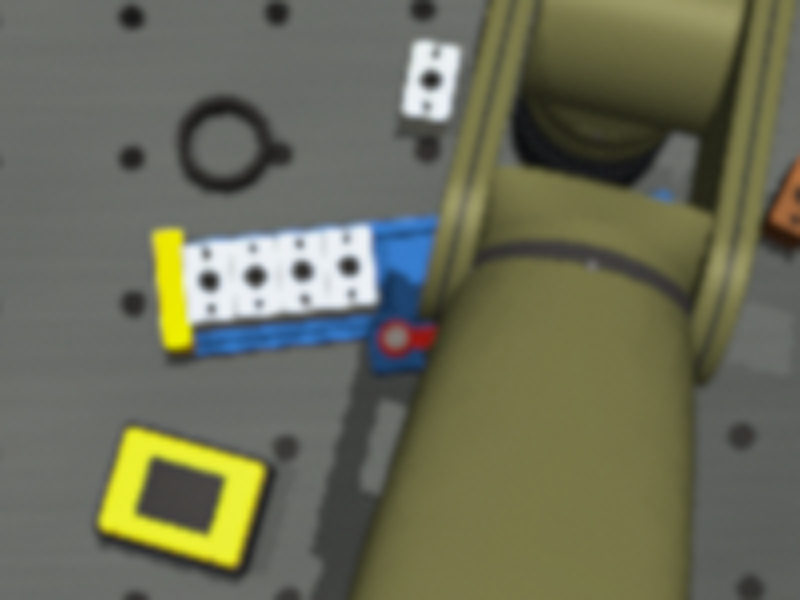

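The row is home against the stop with no visible gaps, in both the top and scene views, and nothing else has moved. Next I go to the outer side of the post, with the tool turned 90°.

Emit:
drive_tool(linear=[[0.9,-2.1,0],[0.9,-2.1,0],[0.9,-2.1,0],[0.8,-1.95,0],[0,0,0],[0,0,0],[0,0,0],[0,0,0],[0,0,0],[0,0,0],[0,0,0],[0,0,0],[0,0,0],[0,0,0],[0,0,0],[0,0,0],[0,0,0]], yaw=[0,0,0,0,0.131,0.131,0.131,0.131,0.131,0.131,0.131,0.131,0.131,0.131,0.131,0.13,0], jaw=[0,0,0,0,0,0,0,0,0,0,0,0,0,0,0,0,0])

```text
time_s: 10.55
ee_pos: [530.6, -84.0, 175.4]
tcp_rot: [[0.997, 0.078, -0.005], [0.078, -0.997, 0.002], [-0.005, -0.002, -1.0]]
wrist_force: [-0.7, 1.3, 0.1]
width: 0.2
```

```bash
python3 - <<'E'
from h import *
np.set_printoptions(precision=1,suppress=True)
goto(R2W(-76,-39,44))
s=manip.read_state(); p=np.array(s['ee_pos']);T=np.array(s['tcp_rot']); print(s['joint_pos'][5],T[:,2])
im,_=snap('wrist','w5.png')
g=cv2.cvtColor(im,cv2.COLOR_BGR2HSV);h,S,v=g[...,0],g[...,1],g[...,2]
for n,m,z in(('yel',(h>20)&(h<35)&(S>150),66),('red',((h<8)|(h>172))&(S>150),36)):
    for c in cv2.findContours(m.astype(np.uint8),0,1)[0]:
        if cv2.contourArea(c)>60:
            (x,y),r=cv2.minEnclosingCircle(c); print(n,cv2.contourArea(c),x,y,r,W2R(wray((x,y),z,p,T)[0]))
E
```

```text
tool shift cm [ 0.6  0.2 13.1] rail now [-81.3 -36.8 175.4]
tool x ang 4.5 yaw rad to rail+y -1.5708
70.76000096578349 [-0.  0. -1.]
yel 9051.0 76.0 243.5 69.69407653808594 [-119.3  153.1   66. ]
yel 236.5 326.0 143.5 9.708344459533691 [-42.4 -39.6  66. ]
yel 2930.0 62.0 71.5 64.4845962524414 [  5.7 137.6  66. ]
red 279.5 340.0 139.5 15.008431434631348 [-43.2 -50.9  36. ]
red 1413.5 280.5 136.0 44.67951202392578 [-40.5  -4.   36. ]
```

View pics/w5.png

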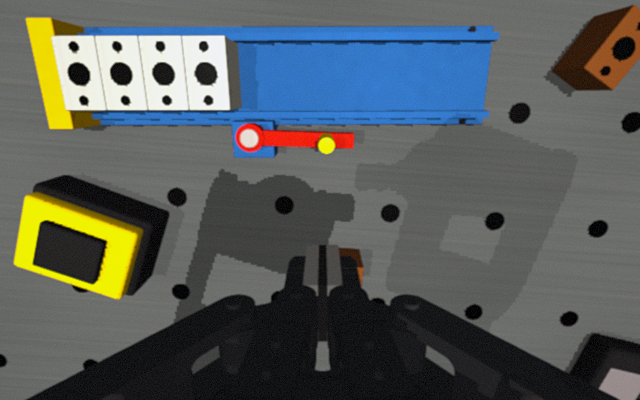

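```bash
python3 - <<'E'
from h import *
np.set_printoptions(precision=1,suppress=True)
p=cv2.imread('pics/top0.png');g=cv2.cvtColor(p,cv2.COLOR_BGR2HSV)
m=((g[...,0]>3)&(g[...,0]<18)&(g[...,1]>100)).astype(np.uint8); m[:215]=0;m[245:]=0;m[:,:350]=0;m[:,390:]=0
c=max(cv2.findContours(m,0,1)[0],key=cv2.contourArea)
print(np.array([W2R(q) for q in ray('top',c[:,0],40)]).min(0),np.array([W2R(q) for q in ray('top',c[:,0],40)]).max(0))
E
```

```text
[-186.9  -71.3   40. ] [-152.9  -18.2   40. ]
```

The brown look-alike is 70 mm or more away, so it's clear. I'll descend and approach the post.

Emit:
drive_tool(linear=[[0.5,0.25,4],[0,0,4],[0,0,3.5],[0,0,1.6],[0,0,0],[0.4,0,0],[0.3,0,0],[0.3,0,0],[0,0,0]], yaw=[0,0,0,0,0,0,0,0,0], jaw=[0,0,0,0,0,0,0,0,0])

```text
time_s: 11.5
ee_pos: [548.9, -86.3, 49.0]
tcp_rot: [[0.997, 0.078, 0.003], [0.078, -0.997, -0.001], [0.003, 0.001, -1.0]]
wrist_force: [-1.0, 0.3, 0.7]
width: -0.3
```

```bash
python3 - <<'E'
from h import *
goto(R2W(-60,-39,44))
t,_=snap('scene','s6.png');cv2.imwrite('pics/s6z.png',cv2.resize(t[160:310,230:430],None,fx=4,fy=4,interpolation=cv2.INTER_CUBIC)); snap('wrist','w6.png')
E
```

```text
tool shift cm [ 0.32 -0.15  0.5 ] rail now [-63.2 -40.5  49. ]
tool x ang 4.48 yaw rad to rail+y -1.5711
```

View pics/s6z.png

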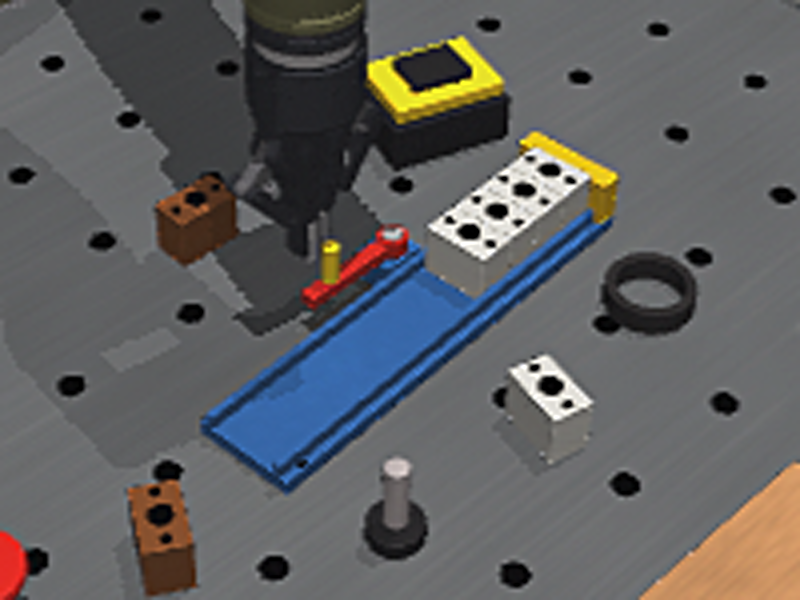

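View pics/w6.png

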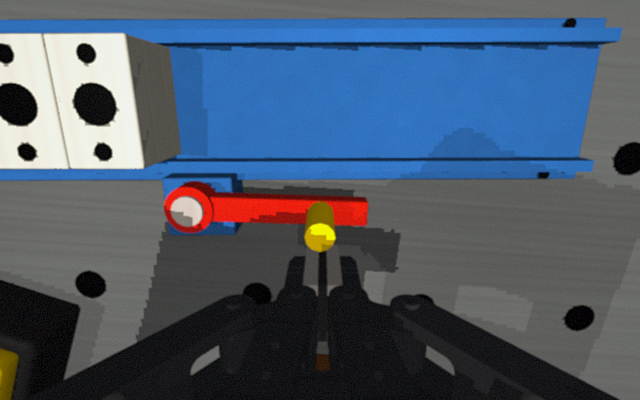

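The fingertips are just behind the post, which is at (320,235) in the wrist view. I'll drop 4 mm, close the gap and start along the arc. Each row is 0.1 rad about the pivot, or 6.1 mm along tool x and 1.4 mm along tool y.

Emit:
drive_tool(linear=[[0.15,0,0.4],[0.15,0,0],[0.61,0.14,0],[0.61,0.14,0],[0.61,0.14,0],[0.61,0.14,0],[0.61,0.14,0],[0.61,0.14,0],[0,0,0]], yaw=[0,0,-0.1,-0.1,-0.1,-0.1,-0.1,-0.1,0], jaw=[0,0,0,0,0,0,0,0,0])

```text
time_s: 12.5
ee_pos: [587.4, -82.0, 43.0]
tcp_rot: [[0.779, 0.627, -0.0], [0.627, -0.779, 0.0], [-0.0, -0.0, -1.0]]
wrist_force: [-0.5, -0.7, 0.7]
width: 0.1
```

```bash
cat > k.py <<'E'
from h import *
import sys
n=sys.argv[1]
s=manip.read_state(); p=np.array(s['ee_pos']);T=np.array(s['tcp_rot'])
th=np.arctan2(T[1,0],T[0,0])-A
u=np.array([np.sin(th),-np.cos(th)]);t=np.array([np.cos(th),np.sin(th)])
r=W2R(p); print('rail',r.round(1),'theta tool',round(th,3))
for px in(-46,-43.5):
    d=r[:2]-[px,20]; print(px,'radial',round(d@u,1),'tang',round(d@t,1))
t_,_=snap('scene',f's{n}.png');cv2.imwrite(f'pics/s{n}z.png',cv2.resize(t_[160:310,230:430],None,fx=4,fy=4,interpolation=cv2.INTER_CUBIC)); snap('wrist',f'w{n}.png')
E
python3 k.py 7
```

```text
rail [-24.5 -39.2  43. ] theta tool 0.599
-46 radial 61.0 tang -15.6
-43.5 radial 59.6 tang -17.7
```

View pics/s7z.png

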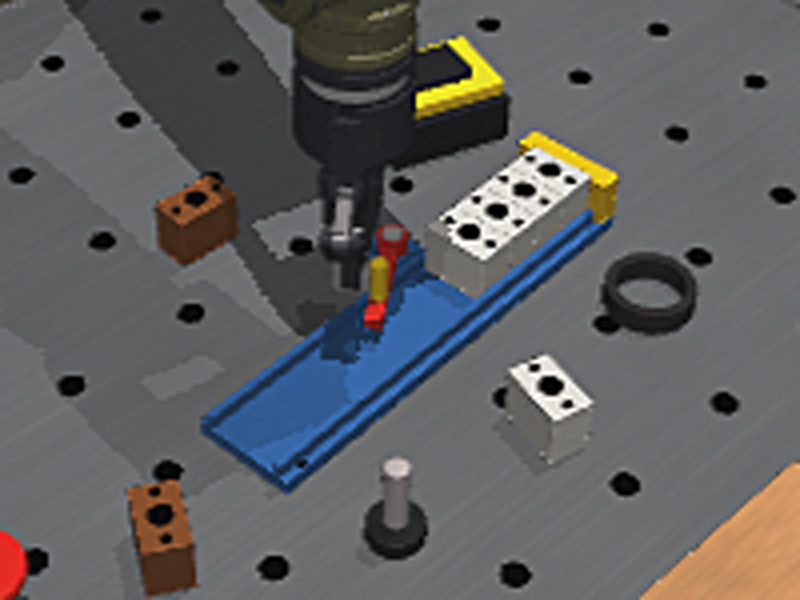

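View pics/w7.png

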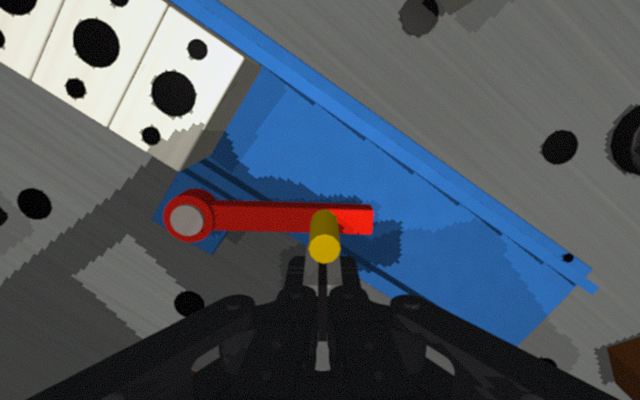

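The keeper is following, with the post centred on the fingertips. Continuing along the arc.

Emit:
drive_tool(linear=[[0.61,0.14,0],[0.61,0.14,0],[0.61,0.14,0],[0.61,0.14,0],[0.61,0.14,0],[0.61,0.14,0],[0.61,0.14,0],[0.61,0.14,0],[0,0,0]], yaw=[-0.1,-0.1,-0.1,-0.1,-0.1,-0.1,-0.1,-0.1,0], jaw=[0,0,0,0,0,0,0,0,0])

```text
time_s: 13.5
ee_pos: [621.0, -46.6, 43.3]
tcp_rot: [[0.094, 0.996, 0.0], [0.996, -0.094, 0.0], [0.0, 0.0, -1.0]]
wrist_force: [0.2, -1.3, -0.1]
width: -0.0
```

```bash
python3 k.py 8
```

```text
rail [11.8 -6.6 43.3] theta tool 1.398
-46 radial 61.5 tang -16.3
-43.5 radial 59.0 tang -16.7
```

View pics/w8.png

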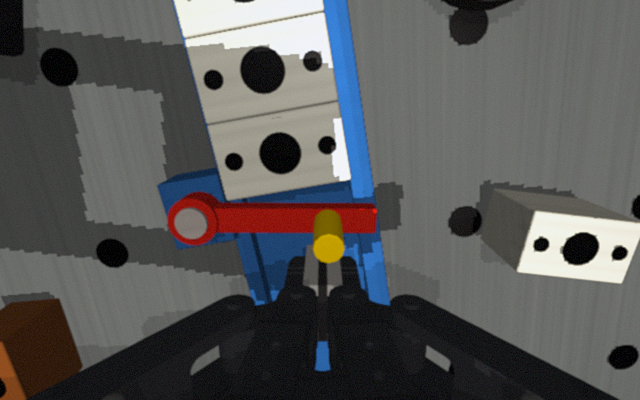

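The keeper is at about 1.40 rad. Only the last 0.17 rad is left, and I'll do it slowly until it reaches the end stop.

Emit:
drive_tool(linear=[[0.4,0.08,0],[0.3,0.07,0],[0.2,0.02,0],[0,0,0]], yaw=[-0.06,-0.06,-0.05,0], jaw=[0,0,0,0])

```text
time_s: 14.0
ee_pos: [623.0, -38.3, 43.4]
tcp_rot: [[-0.075, 0.997, 0.0], [0.997, 0.075, -0.0], [-0.0, 0.0, -1.0]]
wrist_force: [0.6, 0.7, 0.4]
width: 0.2
```

Emit:
drive_tool(linear=[[0.1,0,0],[0.1,0,0],[0,0,0]], yaw=[0,0,0], jaw=[0,0,0])

```text
time_s: 14.3
ee_pos: [623.0, -36.2, 43.4]
tcp_rot: [[-0.076, 0.997, 0.0], [0.997, 0.076, -0.0], [-0.0, 0.0, -1.0]]
wrist_force: [0.6, -1.6, -0.3]
width: 0.0
```

Emit:
drive_tool(linear=[[0.1,0,0],[0,0,0]], yaw=[0,0], jaw=[0,0])

```text
time_s: 14.5
ee_pos: [623.0, -35.9, 43.4]
tcp_rot: [[-0.077, 0.997, 0.0], [0.997, 0.077, -0.001], [-0.001, 0.0, -1.0]]
wrist_force: [2.1, -5.8, -0.5]
width: 0.3
```

Emit:
drive_tool(linear=[[0.1,0,0],[0,0,0]], yaw=[0,0], jaw=[0,0])

```text
time_s: 14.7
ee_pos: [623.0, -35.8, 43.4]
tcp_rot: [[-0.077, 0.997, 0.001], [0.997, 0.077, -0.003], [-0.003, 0.0, -1.0]]
wrist_force: [0.8, -8.0, -0.4]
width: 0.2
```

```bash
python3 k.py 9
```

```text
rail [14.7  4.1 43.4] theta tool 1.569
-46 radial 60.7 tang -15.8
-43.5 radial 58.2 tang -15.8
```

It's at the end stop: the force rose to 8 N with no movement, and the post is at rail y of about 20–21 (20 expected). I'll back off, raise, move aside and check.

Emit:
drive_tool(linear=[[-0.3,0,0],[-0.7,0,0],[-2,0,0],[-3,0,-2],[-4,0,-4],[-3,0,-4.5],[0,0,-4.5],[-2,-4,0],[-2,-4.5,0],[-2,-4.5,0],[0,-4.5,0],[0,-4.5,0],[0,-4,0],[0,0,0],[0,0,0]], yaw=[0,0,0,0,0,0,0,0,0,0,0,0,0,0,0], jaw=[0,0,0,0,0,0,0,0,0,0,0,0,0,0,0])

```text
time_s: 16.3
ee_pos: [377.2, -236.6, 185.4]
tcp_rot: [[-0.076, 0.997, 0.001], [0.997, 0.076, 0.0], [0.0, 0.001, -1.0]]
wrist_force: [0.1, 0.6, -0.5]
width: -0.1
```

```bash
python3 - <<'E'
from h import *
np.set_printoptions(precision=1,suppress=True)
s=manip.read_state();print(np.array(s['ee_pos']),s['time_s'],np.array(s['wrist_force']))
for f,n,x0,y0 in(('s10','scene',230,160),('t10','top',240,100)):
  t,d=snap(n,f+'.png');cv2.imwrite(f'pics/{f}z.png',cv2.resize(t[y0:y0+150,x0:x0+200],None,fx=4,fy=4,interpolation=cv2.INTER_CUBIC))
p=t;P=pts('top',d);g=cv2.cvtColor(p,cv2.COLOR_BGR2HSV)
roi=np.zeros(d.shape,bool); roi[140:200,270:420]=1
yel=(roi&(g[...,0]>22)&(g[...,0]<35)&(g[...,1]>150)&(g[...,2]>100)); yel[:,:300]=0
v,u=np.where(yel); 
if len(u): print('post',W2R(ray('top',(u.mean(),v.mean()),66)[0]))
m=roi&(P[...,2]>45)&(P[...,2]<58)&(g[...,1]<110)
m=cv2.morphologyEx(m.astype(np.uint8),cv2.MORPH_OPEN,np.ones((3,3)))
c=max(cv2.findContours(m,0,1)[0],key=cv2.contourArea)
r=cv2.minAreaRect(ray('top',c[:,0,:],52)[:,:2].astype(np.float32)); print('row',r,W2R([*r[0],52]))
p0=cv2.imread('pics/top0.png');print('diff outside',[(a,int((cv2.absdiff(p,p0).max(-1)[b:c2,e:f]>60).sum())) for a,b,c2,e,f in(('spare',105,138,335,360),('tape',118,150,280,312),('bolt',108,135,385,408),('batt',200,248,260,312),('brown',215,242,352,388),('valve',130,180,470,502),('wrench',220,275,150,215),('meter',245,325,465,505))])
E
```

```text
[ 377.2 -236.6  185.4] 16.3 [ 0.1  0.6 -0.5]
post [13.5 23.2 66. ]
row ((602.19384765625, 51.34085464477539), (50.943729400634766, 119.6447982788086), 4.352209091186523) [ 0.8 92.6 52. ]
diff outside [('spare', 0), ('tape', 0), ('bolt', 0), ('batt', 0), ('brown', 0), ('valve', 0), ('wrench', 0), ('meter', 875)]
```

View pics/s10z.png

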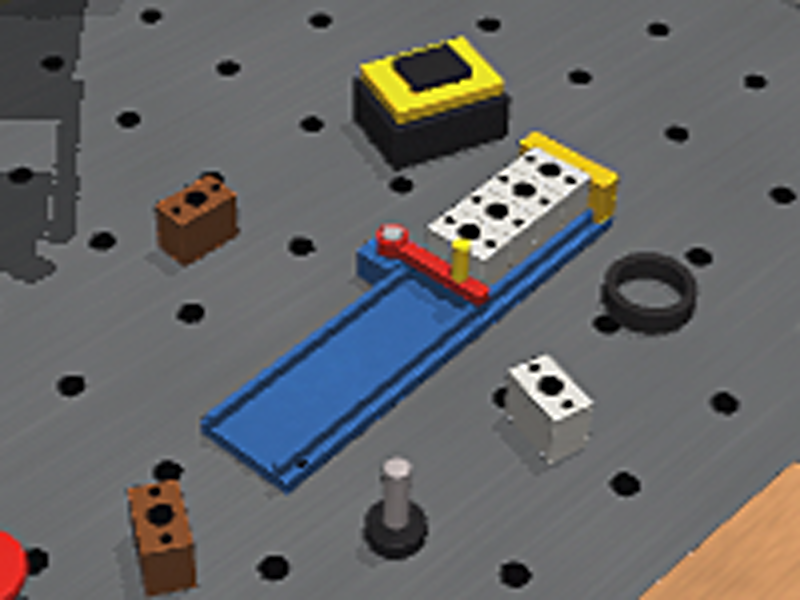

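View pics/t10z.png

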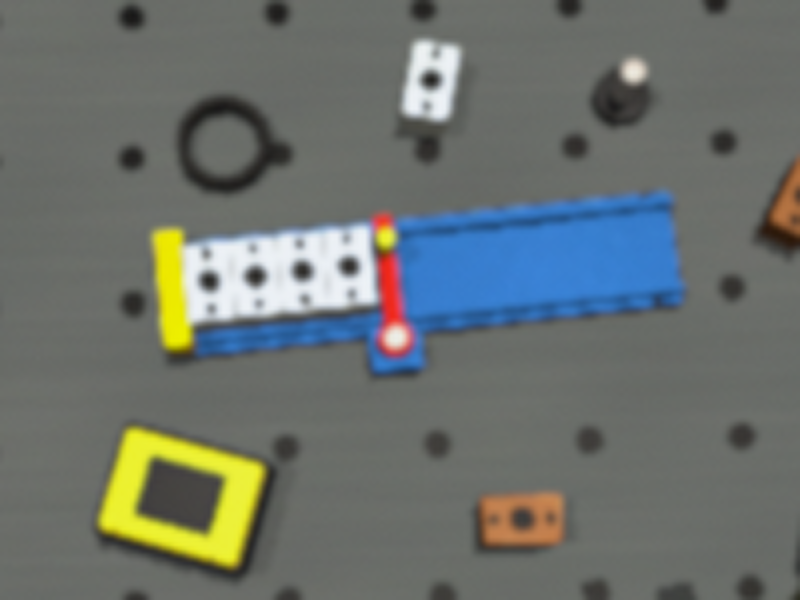

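```bash
python3 -c "
from h import *
print(order.sign_off())"
```

```text
the job is handed in; nothing more can be done
None
```

I pushed the four spacers along the rail as one train until they were home against the yellow stop. Then I swung the red keeper shut by its post. The job was handed in at about 16.5 s, with the arm clear of everything.

**Row:** It stopped moving and the force rose to 22 N. The final top view shows the blocks touching the stop, with a row length of 119.6 mm (120 mm if there are no gaps). The row centre read rail y = 92.6 mm against 90 mm expected, which I put down to error in my estimate of the rail origin.

**Keeper:** It stopped at its end stop with the force at 8 N, lying square across the rail just behind the row. The post read rail (13.5, 23) mm against (14, 20) expected, a similar offset to the row's.

**Bystanders:** Before and after top images are unchanged at the spare, tape, bolt, battery, wrench, valve and the brown block nearest the robot. Two were not confirmed this way:
- **Meter:** its check failed because the image there changed. I think that was the parked arm covering it, but I did not confirm it; the arm never went near it at low height.
- **Other brown block:** I compared it only by eye, and it looks unmoved.

**Cameras:** The wrist and top cameras disagreed by about 4 mm across the rail. I used the midpoint and relied on contact force for the final positions.

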